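# Build the tiered balloon-weight display

## Robot

A 6-joint arm with a two-finger parallel gripper is mounted at the origin on a cart in front of the work surface, level with it; the furniture and walls round the work are solid. World frame = base frame: x ahead of the robot, y to its left, z up, the work surface at z = 0. Lengths are in m, angles in rad, forces in N, time in s.
With the tool pointing down it reaches from about 0.25 to 0.775 m from the base axis. Payload 4 kg.
Tool frame: the origin (TCP) lies midway between the tips of the shut fingers; the grasp point (between the pads) lies 19 mm behind it (robot.tcp_to_grasp is the distance from the TCP to the grasp point, in m); z points along the fingers, y is the line along which they close (so a half turn about z gives the same grasp; the last joint's range is limited). The gripper opens to 94 mm and grips with 3 to 60 N. Pads are 16 mm wide; open, the fingers measure 119 mm over their backs; the gripper's body (75 mm by 177 mm) begins 78 mm behind the grasp point.
Start: joints at [1.199, 0.087, 1.371, -0, 1.684, -0.103], TCP at [0.146, 0.53, 0.206] pointing down, gripper open.
Joint ranges: [-3.1, 3.1], [-0.76, 2.03], [0.27, 2.55], [-1.08, 4.22], [0.17, 2.65], [-2.57, 2.57]. Speed limits (rad/s): [2.79, 2.79, 3.14, 3.14, 3.14, 3.14].

## Interface

Orientations are given as [roll, pitch, yaw] about the fixed x, y, z axes, in that order (R = Rz(yaw) Ry(pitch) Rx(roll)).
In Python, from bench import robot, viewer gives the robot as it stands. The module is installed in compiled form; this text tells all that it offers.
- The arm moves only by the shell command python3 -m handwheel 'ROWS' [OPENING]. ROWS is JSON, a list of rows, each a list of 6 numbers: the shift along the tool's x, y, z in units of 0.2 m (1.0 is 0.2 m), then the turn, a rotation vector about the tool's x, y, z in units of 30 degrees (1.0 is 30 degrees). In form: [[x, y, z, wx, wy, wz], ...]. A call has 1 to 10 rows; each row is the pose to reach, as a shift and turn from the pose commanded when the call began, along the tool's axes at that moment; what a row does not reach only later rows make up. A row lasts 1/12 s, in which the tool goes at most 41.7 mm and 7.16 degrees, less where a joint would pass 70% of its speed; a pose out of reach is approached as far as the arm can. A call with a number of a shift or a turn outside -1 to 1 is refused whole. A call with a gripper value outside its range is refused whole. OPENING is the gripper's target within -1 to 1 (shut at 1, half-way at 0, fully open at -1), set as the call begins (- or left out, the last holds). The fingers move at their own pace and stop on an object; the grip force is fixed at half the most. Time passes only in rows, so rows that repeat a pose let the fingers close. It gives the time, the measured TCP pose, the force, the opening and the grip force at its end, in the units of the state.
- robot.get_obs(): the state, without advancing time (a new reading comes with each control period).
- viewer.snapshot(name): name is "scene" or "top" or "wrist"; returns the picture (480x640x3 uint8, red, green, blue); there is no depth.
- viewer.calibration(name): a dict with "fx", "fy", "cx", "cy" (pixels), "R" (3x3) and "t" (3): a world point X has camera coordinates R X + t. Camera axes: x right, y down, z forward; pixel columns grow to the right and rows downward; lengths in m; the calibration is good to about 2 mm. A picture is of the moment at which its call begins: read the wrist's pose just before it. calibration takes no time and is no camera call; for the wrist camera it gives the pose at the moment of the call.
- robot.close_job(): hands the job in; it is judged then, once.
The state is a dict: "time": time; "joint_positions": joint angles; "qvel": joint speeds; "joint_torque": joint torques, N m; "tool_pos": TCP position; "ee_rot": TCP orientation; "wrist_force": force on the tool from outside, world axes, zero at the start; "wrist_torque": the same for the moment, N m; "width": finger opening in m; "finger_force": force on a finger pad.
Only numpy, scipy, OpenCV 4.12 (cv2) and the standard library are available. Lean on these libraries where they do the work, as an engineer would, in place of code of your own. Each camera call takes 0.05 s, during which the arm holds its last target. There are 200 camera calls.

## Task

Build the counter display: lay the wooden board flat across the two uprights of the display stand, centred and square on it, then stack the three round plinths in the middle of the board, largest at the bottom and smallest at the top, and stand the silvery balloon weight that is among them upright on the very top. Centre each piece carefully on the one below and build from the bottom up. Leave the pin box and the stapler where they are.

Things in the scene. Friction and masses are not known exactly. Their poses are not given: they have to be found in the camera images.
- stand: the display stand, fixed to the worktop: two grey uprights with black rubber tops, joined by a low foot. Origin: on the worktop, midway between the uprights; y runs from one upright to the other, x across, z up. The uprights are centred at y = -85 and +85 mm, each 26 mm thick along y and 64 mm wide along x; their flat tops are 50 mm above the worktop. The gap between them is 144 mm; the foot in the gap is 6 mm high.
- board_center (a point): the display board: a dark wooden board with a thin brass band near each end, 240 mm long (its y), 56 mm wide (its x), 18 mm thick (its z), lying flat on the worktop. The point is its centre, 9 mm above its underside. Carry it past the fixed greenery and foil ornament (160 and 250 mm tall, from x = 0.57 m on, y = 0.1 to 0.3 m) in front of them; a power strip hangs over these at z = 0.34 m.
- plinth_large_center (a point): the largest of three round display plinths: a plain reddish-brown wooden disc with a thin dark line round its side, 60 mm in diameter and 26 mm high, flat above and below, lying flat on the worktop. The point is its centre, 13 mm above its underside; z is its upright axis. The three differ only in diameter (60, 49 and 38 mm).
- plinth_medium_center (a point): the middle-sized of three round display plinths: a plain reddish-brown wooden disc with a thin dark line round its side, 49 mm in diameter and 26 mm high, flat above and below, lying flat on the worktop. The point is its centre, 13 mm above its underside; z is its upright axis. The three differ only in diameter (60, 49 and 38 mm).
- plinth_small_center (a point): the smallest of three round display plinths: a plain reddish-brown wooden disc with a thin dark line round its side, 38 mm in diameter and 26 mm high, flat above and below, lying flat on the worktop. The point is its centre, 13 mm above its underside; z is its upright axis. The three differ only in diameter (60, 49 and 38 mm).
- weight_center (a point): the balloon weight: a silvery-white weight like a small tied sack with a flared, pleated top, 45 mm across and 46 mm high, standing upright on its flat foot among the plinths, in the open front part of the worktop (any similar ornament at the far left back, by the balloons, is fixed decoration). The point is on its axis, 23 mm above its underside; z is its upright axis. It can be gripped from above across its sides; it is about 45 mm wide in every direction.
- pin_box_center (a point): a small card box of pins with a teal lid, 52 x 72 x 28 mm, loose; not part of the job, to be left where it is. The point is its centre, 14 mm above its underside.
- stapler_center (a point): a red and black stapler, 135 mm long (its y), 34 mm wide, 46 mm high, loose; not part of the job, to be left where it is. The point is its centre, 23 mm above its underside.
Mind the look-alikes: they are no part of the job. What is shaped like the part that bears plinth_small_center but white or yellow is not meant.

How it is judged:
On the way, in this order (a step that is already met when the one before it is completed fails the run):
1. the board lies flat and centred across the two uprights of the stand (x of board_center in the frame of stand between -0.012 and 0.012 m and y of board_center in the frame of stand between -0.015 and 0.015 m and z of board_center in the frame of stand between 0.055 and 0.063 m and angle between the y axis of board_center and the y axis of stand, either way round below 0.12 rad and angle between board_center's own z axis and vertical below 0.06 rad), for 0.2 s.
2. the largest plinth stands on the middle of the board (horizontal distance between plinth_large_center and board_center below 0.012 m and z of plinth_large_center in the frame of stand between 0.077 and 0.085 m and angle between plinth_large_center's own z axis and vertical below 0.08 rad), for 0.2 s.
3. the middle-sized plinth stands centred on the largest (horizontal distance between plinth_medium_center and plinth_large_center below 0.01 m and z of plinth_medium_center in the frame of stand between 0.103 and 0.111 m and angle between plinth_medium_center's own z axis and vertical below 0.08 rad), for 0.2 s.
4. the smallest plinth stands centred on the middle-sized one (horizontal distance between plinth_small_center and plinth_medium_center below 0.01 m and z of plinth_small_center in the frame of stand between 0.129 and 0.137 m and angle between plinth_small_center's own z axis and vertical below 0.08 rad), for 0.2 s.
5. the balloon weight stands upright, centred on the smallest plinth (horizontal distance between weight_center and plinth_small_center below 0.01 m and z of weight_center in the frame of stand between 0.165 and 0.173 m and angle between weight_center's own z axis and vertical below 0.08 rad), for 0.2 s.
At the end, for the whole second after the job is handed in: Board flat on both uprights, centred within 12 mm across and 15 mm along, square within 0.12 rad; largest plinth within 12 mm of the board's centre; medium, small and weight in turn each within 10 mm of the axis of the one below; heights within 4 mm, upright, at rest (all of step 1 and all of step 2 and all of step 3 and all of step 4 and all of step 5 and linear speed of each of board, plinth_large, plinth_medium, plinth_small, weight below 0.02 m/s); the robot touches nothing.
It fails at once if the pin box or the stapler is pushed more than 25 mm from its place (distance of any of pin_box_center, stapler_center from where it was at the start of the episode above 0.025 m).
It also fails if it takes over 125 s, if anything falls off the work surface, if the arm or the gripper's body presses on something with over 40 N, if the wrist force passes 120 N, or if a joint passes its speed limit or range.

## Working session

There is one attempt and no reset: what is moved stays moved. The work goes in short steps, Python scripts to look and compute and a shell command to move; the robot and the scene stay as the last step left them, time stands still between calls to the robot, and variables do not carry over. Pictures are saved under pics/ and viewed, at most 15 in all, crops included, and the job is handed in when it is done.

```bash
mkdir -p pics
cat > h.py <<'E'
import numpy as np, cv2
from bench import robot, viewer
def snap(n,f):
    c=viewer.calibration(n); im=viewer.snapshot(n); cv2.imwrite('pics/'+f,cv2.cvtColor(im,cv2.COLOR_RGB2BGR)); np.savez('pics/'+f+'.npz',im=im,**{k:np.array(v) for k,v in c.items()}); return im,c
def load(f):
    d=np.load('pics/'+f+'.npz'); return d['im'],d
def ray(c,u,v):
    R=np.array(c['R']);t=np.array(c['t']); d=R.T@np.array([(u-c['cx'])/c['fx'],(v-c['cy'])/c['fy'],1.]); return -R.T@t,d
def plane(c,u,v,z):
    o,d=ray(c,u,v); return o+d*(z-o[2])/d[2]
def proj(c,X):
    p=np.array(c['R'])@np.array(X)+np.array(c['t']); return np.array([c['fx']*p[0]/p[2]+c['cx'],c['fy']*p[1]/p[2]+c['cy']])
def tri(c1,p1,c2,p2):
    o1,d1=ray(c1,*p1);o2,d2=ray(c2,*p2); s=np.linalg.lstsq(np.c_[d1,-d2],o2-o1,rcond=None)[0]
    a=o1+d1*s[0];b=o2+d2*s[1]; return (a+b)/2,np.linalg.norm(a-b)
E
python3 - <<'E'
from h import *
for n in('top','scene'):
    im,c=snap(n,n+'1.png'); print(n,c)
o=robot.get_obs();print(o)
E
```

```text
top {'fx': 570.1087730036488, 'fy': 570.1087730036488, 'cx': 319.2291191597991, 'cy': 232.59679198650963, 'R': array([[ 0.01731253, -0.99972953, -0.01552851],
       [-0.98177952, -0.01405819, -0.18950288],
       [ 0.18923333,  0.01852635, -0.98175736]]), 't': array([-0.08430777,  0.52880154,  1.1176083 ])}
scene {'fx': 517.080257521882, 'fy': 517.080257521882, 'cx': 318.1116758922695, 'cy': 238.5708045795636, 'R': array([[ 0.79141229, -0.61128183, -0.00105222],
       [-0.44768434, -0.57843266, -0.68190497],
       [ 0.41622748,  0.54013904, -0.73144002]]), 't': array([-0.50123191,  0.2238542 ,  0.96642802])}
{'time': 0.1, 'joint_positions': array([ 1.19892549e+00,  8.78821280e-02,  1.37209249e+00,  1.25655865e-05,
        1.68359819e+00, -1.03129838e-01]), 'qvel': array([-0.00021854, -0.001247  , -0.00419882,  0.00056082, -0.00033621,
        0.00063931]), 'joint_torque': array([ 1.68410847e-03, -3.41255021e+01, -3.03301227e+01,  7.19281984e-02,
        3.04826349e-02, -1.12386356e-04]), 'tool_pos': array([0.14587114, 0.5297931 , 0.20442605]), 'ee_rot': array([-3.13962431e+00, -2.16273216e-04,  2.87285284e+00]), 'wrist_force': array([ 0.40570088, -0.29572822,  1.17126107]), 'wrist_torque': array([ 0.01050269, -0.05350711, -0.02276314]), 'finger_force': 0.0, 'width': 0.09385574975876795}
```

View pics/top1.png

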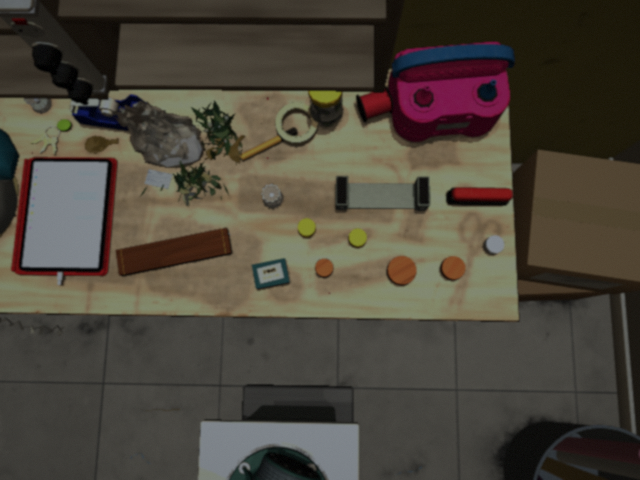

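View pics/scene1.png

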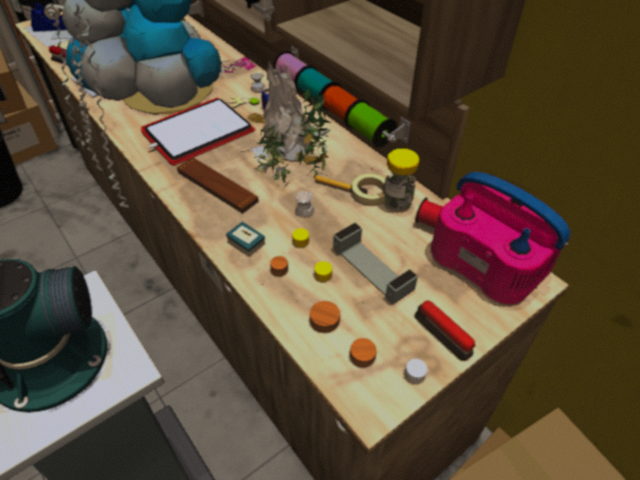

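The top view shows the board at (174,252), plinths L (401,270), M (453,268) and S (324,268), the weight at (272,196), and the stand uprights at (342,194) and (422,193). The pin box is at (270,274) and the stapler at (480,196). The scene view agrees: board (217,185), L (324,316), M (363,351), S (279,266), weight (304,203).

```bash
cat >> h.py <<'E'
def blobs(im,lo,hi,amin=60):
    hsv=cv2.cvtColor(im,cv2.COLOR_RGB2HSV); m=cv2.inRange(hsv,np.array(lo),np.array(hi))
    m=cv2.morphologyEx(m,cv2.MORPH_OPEN,np.ones((3,3),np.uint8))
    n,l,s,cc=cv2.connectedComponentsWithStats(m)
    return [(s[i],cc[i],l==i) for i in range(1,n) if s[i][4]>=amin]
E
python3 - <<'E'
from h import *
t,ct=load('top1.png'); s,cs=load('scene1.png')
ht=cv2.cvtColor(t,cv2.COLOR_RGB2HSV);hs=cv2.cvtColor(s,cv2.COLOR_RGB2HSV)
for n,a,b in(('board',(174,252),(217,185)),('L',(401,270),(324,314)),('M',(453,268),(363,350)),('S',(324,268),(279,265)),('W',(272,196),(304,203)),('foot',(380,194),(370,265)),('up1',(342,194),(347,232)),('up2',(422,193),(401,282)),('pin',(270,274),(246,236)),('stap',(480,196),(445,322))):
    p,e=tri(ct,a,cs,b); print(n,ht[a[1],a[0]],hs[b[1],b[0]],p.round(3),round(e,4))
for nm,(im) in(('t',t),('s',s)):
    for st,cc,_ in blobs(im,(3,130,70),(14,255,255),60): print(nm,st,cc.round(1))
E
```

```text
board [ 10 183  57] [ 10 186  96] [0.493 0.233 0.004] 0.0006
L [ 11 185 116] [ 12 204 170] [ 0.459 -0.246  0.02 ] 0.0013
M [ 11 177 125] [ 12 205 177] [ 0.465 -0.353  0.021] 0.0001
S [ 13 173 128] [ 12 203 186] [ 0.462 -0.086  0.016] 0.0002
W [ 60   4 124] [ 10  30 101] [0.612 0.026 0.027] 0.0004
foot [ 43  29 107] [ 30  29 134] [ 0.621 -0.203  0.011] 0.0059
up1 [10 55 14] [19 76 37] [ 0.615 -0.123  0.049] 0.0047
up2 [30 36 14] [12 67 38] [ 0.62  -0.289  0.038] 0.0009
pin [ 48  18 138] [ 27  49 187] [0.448 0.025 0.021] 0.0027
stap [  0 210 113] [  1 222 188] [ 0.616 -0.41   0.041] 0.0037
t [388 256  28  28 633] [401.5 269.7]
t [442 257  23  23 419] [453.  267.4]
t [316 259  17  18 248] [323.8 267.5]
s [324  86  33  30 621] [338.3  98.9]
s [ 178  157   78   51 1372] [217.2 182.1]
s [271 256  16  15 198] [278.5 263.2]
s [310 301  30  26 647] [324.4 313.7]
s [350 338  26  29 546] [362.8 351.2]
```

Run:
```python
from h import *
for f in('top1.png','scene1.png'):
    im,c=load(f)
    for st,cc,m in blobs(im,(5,140,35),(14,255,135),900):
        if abs(cc[1]-(252 if f[0]=='t' else 182))>15: continue
        r=cv2.minAreaRect(np.argwhere(m)[:,::-1].astype(np.float32)); b=cv2.boxPoints(r)
        P=np.array([plane(c,*q,.018)[:2] for q in b]); print(f,'board',r,P.round(3).tolist(),P.mean(0).round(4),plane(c,*r[0],.018).round(4))
    for st,cc,m in blobs(im,(0,0,0),(180,255,45),60):
        x0,x1,y0,y1=(330,435,160,225) if f[0]=='t' else (325,420,215,305)
        if x0<cc[0]<x1 and y0<cc[1]<y1:
            r=cv2.minAreaRect(np.argwhere(m)[:,::-1].astype(np.float32)); P=np.array([plane(c,*q,.05)[:2] for q in cv2.boxPoints(r)]);print(f,st,r,P.round(3).tolist(),P.mean(0).round(4))
im,c=load('top1.png'); a=cv2.resize(im[150:290,300:500],None,fx=4,fy=4,interpolation=cv2.INTER_CUBIC); cv2.imwrite('pics/z1.png',a[:,:,::-1])
```

```text
top1.png board ((172.8846435546875, 251.42308044433594), (25.495098114013672, 114.13958740234375), 78.69007110595703) [[0.493, 0.355], [0.544, 0.121], [0.491, 0.108], [0.44, 0.34]] [0.4917 0.2311] [0.4916 0.2313 0.018 ]
top1.png [337 177  10  27 263] ((341.5, 190.0), (26.0, 9.0), 90.0) [[0.649, -0.111], [0.649, -0.13], [0.593, -0.13], [0.593, -0.112]] [ 0.6209 -0.1206]
top1.png [414 178  15  33 385] ((421.0, 194.0), (32.0, 14.0), 90.0) [[0.649, -0.271], [0.649, -0.3], [0.581, -0.299], [0.58, -0.27]] [ 0.6146 -0.2851]
top1.png [336 205  11   6  63] ((341.0, 207.5), (5.0, 10.0), 90.0) [[0.589, -0.11], [0.589, -0.13], [0.578, -0.13], [0.578, -0.11]] [ 0.5834 -0.1199]
scene1.png board ((216.62677001953125, 183.79122924804688), (83.46389770507812, 20.606483459472656), 31.263729095458984) [[0.431, 0.329], [0.486, 0.377], [0.542, 0.12], [0.49, 0.085]] [0.4874 0.2275] [0.4881 0.2217 0.018 ]
scene1.png [339 225  18  12  91] ((347.3349304199219, 230.7028350830078), (4.662171840667725, 19.71710205078125), 60.945396423339844) [[0.597, -0.115], [0.646, -0.116], [0.642, -0.128], [0.594, -0.128]] [ 0.6196 -0.1218]
scene1.png [392 272  21  15 142] ((402.076904296875, 279.1153259277344), (6.37905216217041, 22.188007354736328), 56.30992889404297) [[0.596, -0.284], [0.648, -0.284], [0.643, -0.298], [0.593, -0.298]] [ 0.6201 -0.2913]
```

View pics/z1.png

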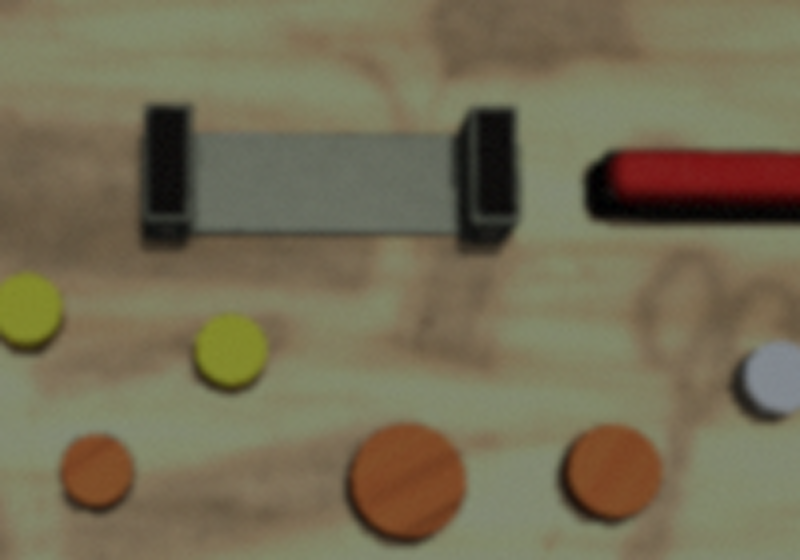

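```bash
cat >> h.py <<'E'
from scipy.spatial.transform import Rotation as Ro
def row(p,yaw,tip=0):
    o=robot.get_obs(); R0=Ro.from_euler('xyz',o['ee_rot']); R1=Ro.from_euler('xyz',[np.pi,0,yaw])
    d=R0.inv().apply(np.array(p)-o['tool_pos'])/.2; w=(R0.inv()*R1).as_rotvec()/np.radians(30)
    print('at',o['tool_pos'].round(4),o['ee_rot'].round(3),'row',d.round(3),w.round(3),'t',round(o['time'],2),'w',round(o['width'],4))
E
python3 -c "
from h import *
row([.4915,.231,.2],1.786)"
```

```text
at [0.1459 0.5298 0.2044] [-3.14  -0.     2.873] row [-2.063 -0.981  0.024] [-4.000e-03  2.000e-03  2.076e+00] t 0.1 w 0.0939
```

```bash
python3 -m handwheel '[[-1,-0.48,0,0,0,1],[-1,-0.48,0,0,0,1],[-1,-0.48,0,0,0,1],[-1,-0.48,0,0,0,1],[-1,-0.48,0,0,0,1],[-1,-0.48,0,0,0,1]]' -1; python3 -c "
from h import *
row([.4915,.231,.2],1.786)"
```

```text
time: 0.6
tool_pos: [0.3166, 0.381, 0.205]
ee_rot: [-3.141, 0.003, 2.343]
wrist_force: [-0.2, 0.9, 0.3]
width: 0.094
finger_force: 0.0
at [0.3166 0.381  0.205 ] [-3.141e+00  3.000e-03  2.343e+00] row [-1.148  0.103  0.028] [-0.     0.005  1.064] t 0.6 w 0.094
```

```bash
python3 -m handwheel '[[-1,0.1,0,0,0,1],[-1,0.1,0,0,0,1],[-1,0.1,0,0,0,1],[-1,0.1,0,0,0,1],[-1,0.1,0,0,0,1],[-1,0.1,0,0,0,1]]'
python3 - <<'E'
from h import *
row([.4915,.231,.2],1.786)
im,c=snap('wrist','w1.png'); print(c['fx'],np.array(c['R']),-np.array(c['R']).T@c['t'])
E
```

```text
time: 1.1
tool_pos: [0.4719, 0.2517, 0.2042]
ee_rot: [-3.141, 0.003, 1.818]
wrist_force: [0.5, -0.4, -1.1]
width: 0.0937
finger_force: 0.0
at [0.4719 0.2517 0.2042] [-3.141e+00  3.000e-03  1.818e+00] row [-0.124  0.07   0.021] [-0.001  0.006  0.06 ] t 1.1 w 0.0937
353.0070195643752 [[ 9.69619373e-01  2.44617245e-01 -8.21369293e-04]
 [ 2.34955827e-01 -9.30378314e-01  2.81410648e-01]
 [ 6.80737131e-02 -2.73054201e-01 -9.59587084e-01]] [0.45132826 0.33144919 0.38326293]
```

View pics/w1.png

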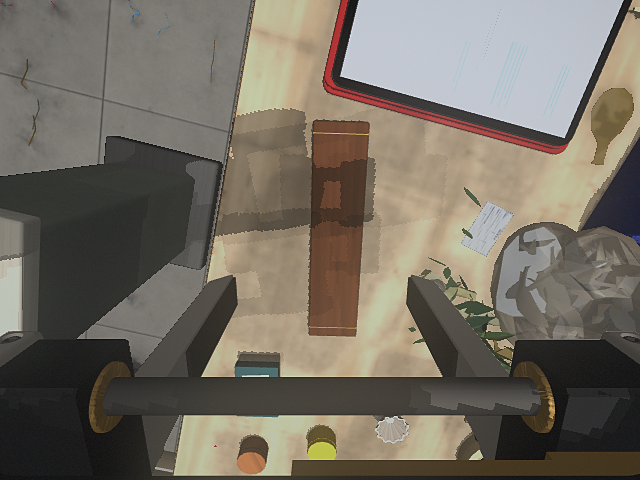

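Wrist view: the board's top face has corners at about (312,121), (369,121), (356,336) and (309,335). The pin box is at (258,370), and the greenery and foil at (540,270) are clear of the fingers.

Run:
```python
from h import *
im,c=load('w1.png'); ct=load('top1.png')[1]
K=[(312,121),(369,121),(356,335),(308.5,335)]
P=np.array([plane(c,*k,.018)[:2] for k in K]);print(P.round(4).tolist(),P.mean(0).round(4))
for i in range(4):print(np.linalg.norm(P[i]-P[i-1]).round(4),end=' ')
a=P[0]+P[1]-P[2]-P[3];print('yaw',np.arctan2(-a[0],a[1]))
T=[(118,250),(227.5,230),(230.5,252.5),(121,275)]
# height: far right corner in both views
print(tri(c,(369,121),ct,proj(ct,[*P[1],.018])))
m=P.mean(0); y=np.arctan2(-a[0],a[1]); row([*m,.2],np.pi/2+y)
```

```text
[[0.4386, 0.3428], [0.4929, 0.3565], [0.545, 0.1244], [0.4911, 0.1108]] [0.4919 0.2336]
0.2379 0.0559 0.2378 0.0556 yaw 0.22169776463855626
(array([0.49285919, 0.35647703, 0.018     ]), np.float64(3.4219371797089426e-16))
at [0.4697 0.2539 0.2043] [-3.140e+00  1.000e-03  1.821e+00] row [-0.125  0.083  0.021] [-0.004  0.001  0.054] t 1.15 w 0.094
```

```bash
python3 -m handwheel '[[-0.125,0.083,0,0,0,0.054],[-0.125,0.083,0.2,0,0,0.054],[-0.125,0.083,0.4,0,0,0.054],[-0.125,0.083,0.6,0,0,0.054],[-0.125,0.083,0.75,0,0,0.054],[-0.125,0.083,0.85,0,0,0.054],[-0.125,0.083,0.85,0,0,0.054]]'; python3 -c "
from h import *
row([.492,.2335,.005],1.7925)"
```

```text
time: 1.73
tool_pos: [0.485, 0.2357, 0.0294]
ee_rot: [-3.129, 0.001, 1.799]
wrist_force: [-1.3, 0.9, -1.0]
width: 0.0939
finger_force: 0.0
at [0.485  0.2357 0.0294] [-3.129e+00  1.000e-03  1.799e+00] row [-0.019  0.033  0.121] [-0.024  0.002  0.013] t 1.73 w 0.0939
```

```bash
python3 -m handwheel '[[0,0,0,0,0,0],[0,0,0,0,0,0],[0,0,0,0,0,0]]'; python3 -c "
from h import *
row([.492,.2335,.005],1.7925)"
```

```text
time: 1.98
tool_pos: [0.4919, 0.2374, 0.0382]
ee_rot: [3.137, -0.001, 1.798]
wrist_force: [-0.0, 0.7, 0.6]
width: 0.094
finger_force: 0.0
at [0.4919 0.2374 0.0382] [ 3.137e+00 -1.000e-03  1.798e+00] row [-0.019 -0.005  0.166] [ 0.009 -0.002  0.011] t 1.98 w 0.094
```

```bash
python3 -m handwheel '[[-0.018,-0.003,0.05,0,0,0],[-0.018,-0.003,0.1,0,0,0],[-0.018,-0.003,0.14,0,0,0],[-0.018,-0.003,0.16,0,0,0],[-0.018,-0.003,0.16,0,0,0],[-0.018,-0.003,0.16,0,0,0]]'; python3 -m handwheel '[[0,0,0,0,0,0],[0,0,0,0,0,0],[0,0,0,0,0,0],[0,0,0,0,0,0],[0,0,0,0,0,0],[0,0,0,0,0,0],[0,0,0,0,0,0],[0,0,0,0,0,0]]' 1 ;  python3 -c "
from h import *
row([.492,.2335,.005],1.7925)"
```

```text
time: 2.48
tool_pos: [0.4902, 0.2324, 0.0028]
ee_rot: [-3.14, 0.0, 1.797]
wrist_force: [1.4, -0.6, 0.0]
width: 0.0938
finger_force: 0.0
time: 3.15
tool_pos: [0.491, 0.2327, 0.0037]
ee_rot: [3.141, -0.0, 1.797]
wrist_force: [0.9, 0.4, -0.0]
width: 0.0556
finger_force: 30.0
at [0.491  0.2327 0.0037] [ 3.141 -0.     1.797] row [ 0.003  0.006 -0.006] [ 0.002 -0.     0.009] t 3.15 w 0.0556
```

```bash
python3 -m handwheel '[[0,0,-0.1,0,0,0],[0,-0.05,-0.2,0,0,0],[0,-0.1,-0.35,0,0,0],[0,-0.1,-0.5,0,0,0],[0,-0.1,-0.6,0,0,0],[-0.1,-0.1,-0.6,0,0,0],[-0.2,-0.1,-0.6,0,0,0],[-0.4,-0.1,-0.6,0,0,0],[-0.6,-0.1,-0.6,0,0,0],[-0.8,-0.1,-0.6,0,0,0]]' ;  python3 -c "
from h import *
row([.49,-.05,.13],1.571)
row([.62,-.206,.13],1.571)"
```

```text
time: 3.98
tool_pos: [0.5064, 0.071, 0.1228]
ee_rot: [-3.14, -0.0, 1.799]
wrist_force: [1.1, -0.3, -2.3]
width: 0.0557
finger_force: 30.0
at [0.5064 0.071  0.1228] [-3.14  -0.     1.799] row [-0.571 -0.217 -0.036] [-0.003 -0.     0.435] t 3.98 w 0.0557
at [0.5064 0.071  0.1228] [-3.14  -0.     1.799] row [-1.477  0.24  -0.037] [-0.003 -0.     0.435] t 3.98 w 0.0557
```

```bash
python3 -m handwheel '[[-0.2,0,-0.04,0,0,0.1],[-0.4,0,-0.04,0,0,0.3],[-0.6,0,-0.04,0,0,0.43],[-0.8,0.05,-0.04,0,0,0.43],[-0.95,0.1,-0.04,0,0,0.43],[-1,0.1,-0.04,0,0,0.43],[-1,0.1,-0.04,0,0,0.43],[-1,0.1,-0.04,0,0,0.43]]' ;  python3 -c "
from h import *
row([.62,-.206,.13],1.571)"
```

```text
time: 4.65
tool_pos: [0.5707, -0.1177, 0.1304]
ee_rot: [-3.139, -0.002, 1.571]
wrist_force: [-0.3, -0.5, -3.0]
width: 0.0557
finger_force: 30.0
at [ 0.5707 -0.1177  0.1304] [-3.139e+00 -2.000e-03  1.571e+00] row [-0.441  0.246  0.   ] [-0.005 -0.004  0.001] t 4.65 w 0.0557
```

```bash
python3 -m handwheel '[[-0.15,0.08,0,0,0,0],[-0.3,0.16,0,0,0,0],[-0.4,0.22,0,0,0,0],[-0.44,0.246,0,0,0,0],[-0.44,0.246,0,0,0,0],[-0.44,0.246,0,0,0,0],[-0.44,0.246,0,0,0,0],[-0.44,0.246,0,0,0,0]]' ;  python3 - <<'E'
from h import *
snap('wrist','w2.png');snap('top','top2.png')
row([.62,-.206,.054],1.571)
E
```

```text
time: 5.32
tool_pos: [0.6204, -0.2042, 0.1318]
ee_rot: [-3.141, -0.001, 1.574]
wrist_force: [-0.1, 0.1, -2.6]
width: 0.0555
finger_force: 30.0
at [ 0.6205 -0.2048  0.1319] [ 3.141 -0.     1.574] row [-0.006 -0.003  0.389] [ 0.    -0.001  0.005] t 5.42 w 0.0557
```

View pics/w2.png

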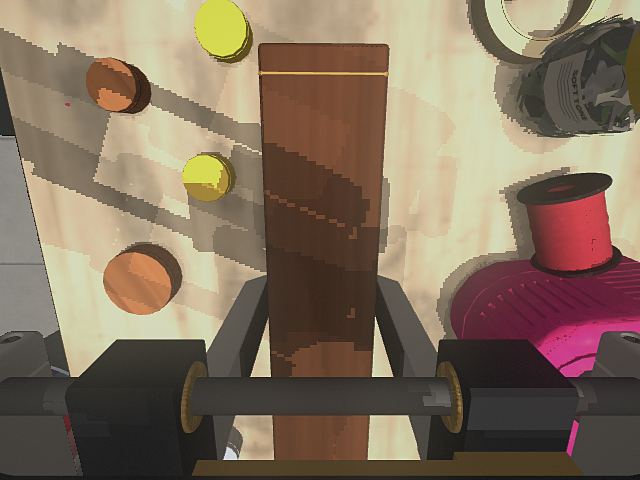

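The board is held square in the fingers, with its near end at rows 43–45 and columns 259–389. The stand is hidden beneath it.

Run:
```python
from h import *
im,c=load('w2.png')
for k in [(259,45),(389,43),(269,335),(374,335)]: print(plane(c,*k,.146).round(4))
```

```text
[ 0.5931 -0.0855  0.146 ]
[ 0.6477 -0.0845  0.146 ]
[ 0.5921 -0.2231  0.146 ]
[ 0.6476 -0.2228  0.146 ]
```

```bash
python3 -m handwheel '[[-0.005,0,0.1,0,0,0],[-0.005,0,0.2,0,0,0],[-0.005,0,0.28,0,0,0],[-0.005,0,0.33,0,0,0],[-0.005,0,0.36,0,0,0],[-0.005,0,0.375,0,0,0],[-0.005,0,0.385,0,0,0],[-0.005,0,0.392,0,0,0],[-0.005,0,0.392,0,0,0],[-0.005,0,0.392,0,0,0]]' ;  python3 -m handwheel '[[0,0,0,0,0,0],[0,0,0,0,0,0]]'
```

```text
time: 6.25
tool_pos: [0.6214, -0.2074, 0.054]
ee_rot: [3.14, 0.001, 1.572]
wrist_force: [0.5, -0.2, -2.3]
width: 0.0558
finger_force: 30.0
time: 6.42
tool_pos: [0.6212, -0.2073, 0.0537]
ee_rot: [3.141, 0.0, 1.572]
wrist_force: [-0.1, 1.2, -1.5]
width: 0.0557
finger_force: 30.0
```

```bash
python3 -m handwheel '[[0,0,0.005,0,0,0],[0,0,0.008,0,0,0],[0,0,0.008,0,0,0]]' ;  python3 -m handwheel '[[0,0,0,0,0,0],[0,0,0,0,0,0],[0,0,0,0,0,0],[0,0,0,0,0,0],[0,0,0,0,0,0],[0,0,0,0,0,0]]' -1; python3 -m handwheel '[[0,0,-0.1,0,0,0],[0,0,-0.3,0,0,0],[0,0,-0.5,0,0,0],[0,0,-0.7,0,0,0],[0,0,-0.8,0,0,0],[0,0,-0.8,0,0,0],[0,0,-0.8,0,0,0],[0,0,-0.8,0,0,0]]'
python3 - <<'E'
from h import *
snap('wrist','w3.png');snap('top','top3.png')
row([.46,-.247,.21],1.571)
E
```

```text
time: 6.67
tool_pos: [0.6212, -0.2073, 0.0537]
ee_rot: [3.14, 0.001, 1.572]
wrist_force: [-2.5, 1.7, 5.1]
width: 0.0557
finger_force: 30.0
time: 7.17
tool_pos: [0.6208, -0.2071, 0.0512]
ee_rot: [-3.141, -0.0, 1.572]
wrist_force: [-0.3, 1.1, 1.6]
width: 0.092
finger_force: 0.0
time: 7.83
tool_pos: [0.6202, -0.2069, 0.2092]
ee_rot: [-3.139, -0.001, 1.572]
wrist_force: [0.4, 0.5, 0.3]
width: 0.0941
finger_force: 0.0
at [ 0.6198 -0.2067  0.2079] [-3.136e+00 -2.000e-03  1.572e+00] row [-0.201 -0.799 -0.007] [-0.01  -0.005  0.002] t 7.93 w 0.094
```

View pics/w3.png

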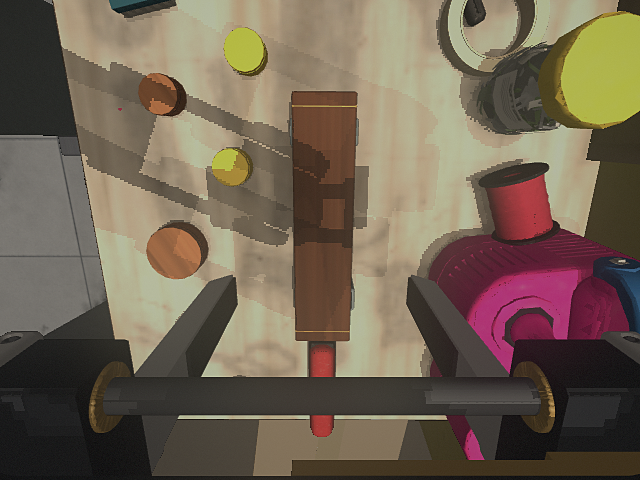

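The board now lies across both uprights, with corners at (290,92), (357,92), (349,340) and (296,340). The stand tips show equally on either side. L's top is at (174,250).

```bash
cat >> h.py <<'E'
def disc(im,c,near,z,lo=(3,130,80),hi=(16,255,255)):
    """brightest-blob ellipse nearest a pixel -> ellipse, point on plane z, diameter"""
    b=[x for x in blobs(im,lo,hi,100)]; st,cc,m=min(b,key=lambda x:np.hypot(*(x[1]-near)))
    k=max(cv2.findContours(m.astype(np.uint8),cv2.RETR_EXTERNAL,cv2.CHAIN_APPROX_NONE)[0],key=len); k=cv2.convexHull(k)
    P=np.array([plane(c,*q,z)[:2] for q in k[:,0].astype(float)],np.float32); (p,r)=cv2.minEnclosingCircle(P)
    e=cv2.fitEllipse(P); print('blob',cc.round(1),st[4],'circle',np.round(p,4),'d',round(2*r,4),'ell',np.round(e[0],4),np.round(e[1],4)); return np.array(p)
E
python3 - <<'E'
from h import *
im,c=load('w3.png')
K=[(290,92),(357,92),(349.5,340),(296,340)];P=np.array([plane(c,*k,.068)[:2] for k in K]);print(P.round(4).tolist(),P.mean(0))
a=P[0]+P[1]-P[2]-P[3];print('yaw',np.arctan2(-a[0],a[1]))
disc(im,c,(174,250),.026); disc(im,c,(160,94),.026)
it,ct=load('top3.png')
K=None
for n in((401,270),(453,268),(324,268)): disc(it,ct,n,.026)
for st,cc,m in blobs(it,(5,140,25),(14,255,135),900):
    if 300<cc[0]<440:
        r=cv2.minAreaRect(np.argwhere(m)[:,::-1].astype(np.float32));print(r,plane(ct,*r[0],.068))
E
```

```text
[[0.5924, -0.0885], [0.6489, -0.0884], [0.6482, -0.3256], [0.5931, -0.3258]] [ 0.6206652  -0.20709313]
yaw 5.2589827965874614e-05
blob [173.5 252.8] 2183 circle [ 0.4589 -0.2462] d 0.0591 ell [ 0.4589 -0.2461] [0.0583 0.0586]
blob [157.5  93.4] 1239 circle [ 0.4621 -0.0855] d 0.0372 ell [ 0.462  -0.0854] [0.0363 0.0368]
blob [401.5 269.7] 626 circle [ 0.4594 -0.2464] d 0.0591 ell [ 0.4595 -0.2463] [0.0577 0.0579]
blob [453.  267.4] 420 circle [ 0.4655 -0.3521] d 0.0483 ell [ 0.4657 -0.3521] [0.047  0.0476]
blob [401.5 269.7] 626 circle [ 0.4594 -0.2464] d 0.0591 ell [ 0.4595 -0.2463] [0.0577 0.0579]
```

```bash
python3 -m handwheel '[[-0.05,-0.2,0,0,0,0],[-0.1,-0.4,0,0,0,0],[-0.15,-0.6,0.1,0,0,0],[-0.2,-0.75,0.25,0,0,0],[-0.2,-0.8,0.4,0,0,0],[-0.2,-0.8,0.55,0,0,0],[-0.2,-0.8,0.65,0,0,0],[-0.2,-0.8,0.7,0,0,0],[-0.2,-0.8,0.7,0,0,0],[-0.2,-0.8,0.7,0,0,0]]';  python3 -m handwheel '[[0,0,0,0,0,0],[0,0,0,0,0,0]]'
python3 - <<'E'
from h import *
row([.459,-.2463,.004],1.571)
E
```

```text
time: 8.77
tool_pos: [0.4607, -0.247, 0.0707]
ee_rot: [-3.14, -0.001, 1.572]
wrist_force: [-0.3, -0.9, 0.8]
width: 0.0942
finger_force: 0.0
time: 8.93
tool_pos: [0.4622, -0.248, 0.0733]
ee_rot: [3.139, 0.002, 1.573]
wrist_force: [0.3, -0.2, -0.3]
width: 0.0946
finger_force: 0.0
at [ 0.4622 -0.248   0.0733] [3.139e+00 2.000e-03 1.573e+00] row [ 0.009 -0.017  0.346] [0.005 0.004 0.003] t 8.93 w 0.0946
```

```bash
python3 -m handwheel '[[0.006,-0.01,0.1,0,0,0],[0.006,-0.01,0.2,0,0,0],[0.006,-0.01,0.28,0,0,0],[0.006,-0.01,0.32,0,0,0],[0.006,-0.01,0.335,0,0,0],[0.006,-0.01,0.335,0,0,0],[0.006,-0.01,0.335,0,0,0]]';  python3 -m handwheel '[[0,0,0,0,0,0],[0,0,0,0,0,0],[0,0,0,0,0,0],[0,0,0,0,0,0],[0,0,0,0,0,0],[0,0,0,0,0,0],[0,0,0,0,0,0],[0,0,0,0,0,0]]' 1
python3 - <<'E'
from h import *
row([.459,-.2463,.004],1.571)
E
```

```text
time: 9.52
tool_pos: [0.4598, -0.2467, 0.0058]
ee_rot: [3.14, 0.001, 1.572]
wrist_force: [-0.8, -1.0, -0.1]
width: 0.094
finger_force: 0.0
time: 10.18
tool_pos: [0.459, -0.2462, 0.0046]
ee_rot: [3.141, 0.0, 1.572]
wrist_force: [-0.1, -0.9, 0.5]
width: 0.0592
finger_force: 30.0
at [ 0.459  -0.2462  0.0046] [3.141 0.    1.572] row [-0.     0.     0.003] [0.    0.    0.002] t 10.18 w 0.0592
```

```bash
python3 -m handwheel '[[0,0,-0.1,0,0,0],[0,0,-0.25,0,0,0],[0,0,-0.4,0,0,0],[0,0,-0.55,0,0,0],[0.05,0.15,-0.6,0,0,0],[0.1,0.35,-0.6,0,0,0],[0.15,0.55,-0.6,0,0,0],[0.19,0.72,-0.6,0,0,0],[0.196,0.8,-0.6,0,0,0],[0.196,0.808,-0.6,0,0,0]]';  python3 -m handwheel '[[0,0,0,0,0,0],[0,0,0,0,0,0],[0,0,0,0,0,0],[0,0,0,0,0,0]]'
python3 - <<'E'
from h import *
snap('wrist','w4.png'); im,c=load('w4.png')
row([.6207,-.2071,.0726],1.571)
disc(im,c,(330,330),.145)
E
```

```text
time: 11.02
tool_pos: [0.6228, -0.2054, 0.1227]
ee_rot: [-3.141, -0.001, 1.575]
wrist_force: [-0.3, 0.5, -1.4]
width: 0.0594
finger_force: 30.0
time: 11.35
tool_pos: [0.6193, -0.2073, 0.1248]
ee_rot: [-3.141, 0.0, 1.571]
wrist_force: [-0.3, -0.3, -1.0]
width: 0.059
finger_force: 30.0
at [ 0.6195 -0.2073  0.1249] [3.141 0.    1.571] row [0.001 0.006 0.261] [0. 0. 0.] t 11.4 w 0.0592
blob [322.9 309. ] 8579 circle [ 0.622  -0.2139] d 0.0731 ell [ 0.6198 -0.2127] [0.0535 0.0739]
```

View pics/w4.png

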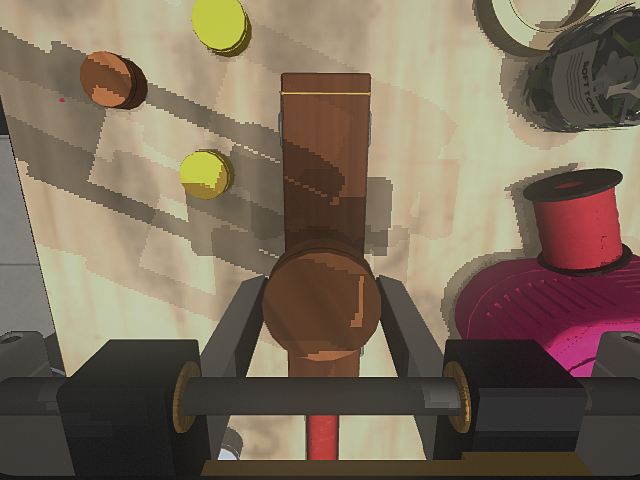

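L is held level and centred between the fingers, its top at about (322,305), over the middle of the board.

```bash
python3 -c "
from h import *
c=load('w4.png')[1];print(plane(c,322,305,.1463))"
python3 -m handwheel '[[0,0.004,0.08,0,0,0],[0,0.004,0.16,0,0,0],[0,0.004,0.21,0,0,0],[0,0.004,0.24,0,0,0],[0,0.004,0.255,0,0,0],[0,0.004,0.263,0,0,0],[0,0.004,0.263,0,0,0],[0,0.004,0.263,0,0,0],[0,0.004,0.263,0,0,0]]'; python3 -m handwheel '[[0,0,0,0,0,0],[0,0,0,0,0,0]]'
```

```text
[ 0.6189503  -0.20495397  0.1463    ]
time: 12.15
tool_pos: [0.622, -0.2071, 0.0727]
ee_rot: [3.14, 0.001, 1.572]
wrist_force: [0.2, 0.0, 0.5]
width: 0.0594
finger_force: 30.0
time: 12.32
tool_pos: [0.6219, -0.2071, 0.0727]
ee_rot: [3.14, 0.001, 1.572]
wrist_force: [0.8, -0.2, 1.2]
width: 0.0593
finger_force: 30.0
```

```bash
python3 -m handwheel '[[0,0,0,0,0,0],[0,0,0,0,0,0],[0,0,0,0,0,0],[0,0,0,0,0,0],[0,0,0,0,0,0],[0,0,0,0,0,0]]' -1; python3 -m handwheel '[[0,0,-0.1,0,0,0],[0,0,-0.25,0,0,0],[0,0,-0.45,0,0,0],[0,0,-0.6,0,0,0],[0,0,-0.65,0,0,0],[0,0,-0.65,0,0,0],[0,0,-0.65,0,0,0],[0,0,-0.65,0,0,0]]'
python3 - <<'E'
from h import *
im,c=snap('wrist','w5.png');it,ct=snap('top','top5.png')
b=[x for x in blobs(im,(3,130,80),(16,255,255),800)]
for x in b: print(x[0],x[1])
row([.4656,-.3521,.1],1.571)
E
```

```text
time: 12.82
tool_pos: [0.6211, -0.2067, 0.0717]
ee_rot: [-3.141, -0.0, 1.572]
wrist_force: [0.0, -0.1, -0.0]
width: 0.093
finger_force: 0.0
time: 13.48
tool_pos: [0.6204, -0.2063, 0.1987]
ee_rot: [-3.138, -0.002, 1.572]
wrist_force: [0.4, 0.3, 0.0]
width: 0.0939
finger_force: 0.0
[ 133   72   40   43 1322] [152.49924357  92.91376702]
[ 291  106   66   81 2977] [324.81357071 134.90225059]
[ 295  205   64   37 1467] [329.15201091 222.65644172]
[ 299  235   51   44 1193] [321.88181056 257.05532272]
at [ 0.6203 -0.2062  0.1983] [-3.137e+00 -2.000e-03  1.572e+00] row [-0.729 -0.772  0.494] [-0.009 -0.004  0.002] t 13.58 w 0.0939
```

View pics/w5.png

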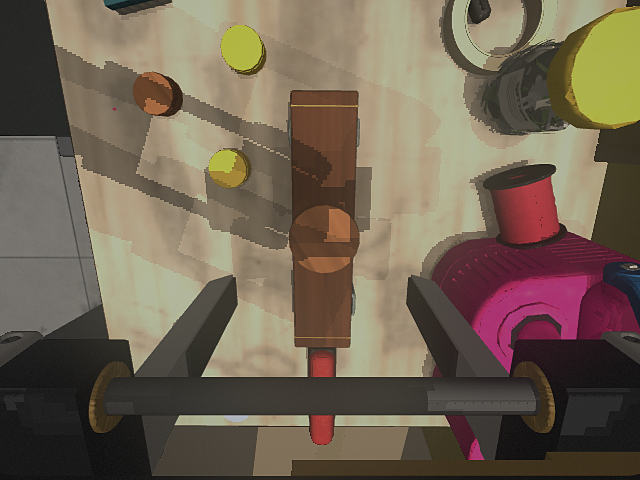

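L stands on the board: its top disc spans columns 289–359 and rows 205–272, centre (324,239). The board's corners are still at (290,91), (358,91), (351,347) and (295,347).

```bash
python3 - <<'E'
from h import *
c=load('w5.png')[1]; 
for q in((289,239),(359,239),(324,205),(324,272),(324,239)):print(plane(c,*q,.094).round(4))
K=[(290,91),(358,91),(351,347),(295,347)];print(np.mean([plane(c,*k,.068) for k in K],0))
E
python3 -m handwheel '[[-0.1,-0.2,0,0,0,0],[-0.25,-0.4,0,0,0,0],[-0.4,-0.55,0,0,0,0],[-0.55,-0.7,0.1,0,0,0],[-0.7,-0.77,0.2,0,0,0],[-0.73,-0.77,0.35,0,0,0],[-0.73,-0.77,0.45,0,0,0],[-0.73,-0.77,0.5,0,0,0],[-0.73,-0.77,0.5,0,0,0],[-0.73,-0.77,0.5,0,0,0]]'; python3 -m handwheel '[[0,0,0,0,0,0],[0,0,0,0,0,0],[0,0,0,0,0,0]]'
python3 -c "
from h import *
row([.4656,-.3521,.004],1.571)"
```

```text
[ 0.5922 -0.2065  0.094 ]
[ 0.6508 -0.2063  0.094 ]
[ 0.6214 -0.1776  0.094 ]
[ 0.6216 -0.2359  0.094 ]
[ 0.6215 -0.2064  0.094 ]
[ 0.62105297 -0.20734482  0.068     ]
time: 14.42
tool_pos: [0.4675, -0.3522, 0.1011]
ee_rot: [-3.14, -0.001, 1.573]
wrist_force: [-0.1, 0.3, 0.7]
width: 0.0942
finger_force: 0.0
time: 14.67
tool_pos: [0.4687, -0.3532, 0.1038]
ee_rot: [3.139, 0.002, 1.573]
wrist_force: [0.1, 0.1, -0.1]
width: 0.0944
finger_force: 0.0
at [ 0.4687 -0.3532  0.1038] [3.139e+00 2.000e-03 1.573e+00] row [ 0.007 -0.017  0.499] [0.005 0.004 0.004] t 14.67 w 0.0944
```

```bash
python3 -m handwheel '[[0.005,-0.01,0.1,0,0,0],[0.005,-0.01,0.25,0,0,0],[0.005,-0.01,0.37,0,0,0],[0.005,-0.01,0.45,0,0,0],[0.005,-0.01,0.485,0,0,0],[0.005,-0.01,0.488,0,0,0],[0.005,-0.01,0.488,0,0,0],[0.005,-0.01,0.488,0,0,0]]';  python3 -m handwheel '[[0,0,0,0,0,0],[0,0,0,0,0,0],[0,0,0,0,0,0],[0,0,0,0,0,0],[0,0,0,0,0,0],[0,0,0,0,0,0],[0,0,0,0,0,0],[0,0,0,0,0,0],[0,0,0,0,0,0]]' 1
python3 - <<'E'
from h import *
row([.6215,-.2066,.14],1.571)
E
```

```text
time: 15.33
tool_pos: [0.4666, -0.3529, 0.0063]
ee_rot: [3.139, 0.002, 1.572]
wrist_force: [-0.8, -0.5, 0.7]
width: 0.094
finger_force: 0.0
time: 16.08
tool_pos: [0.4654, -0.3519, 0.0042]
ee_rot: [-3.142, -0.0, 1.572]
wrist_force: [-0.6, 0.1, 0.8]
width: 0.0481
finger_force: 30.0
at [ 0.4654 -0.3519  0.0042] [-3.142 -0.     1.572] row [ 0.726  0.781 -0.679] [-0.    -0.     0.002] t 16.08 w 0.0481
```

```bash
python3 -m handwheel '[[0,0,-0.1,0,0,0],[0,0,-0.25,0,0,0],[0,0,-0.42,0,0,0],[0.05,0.05,-0.58,0,0,0],[0.15,0.16,-0.7,0,0,0],[0.29,0.31,-0.7,0,0,0],[0.44,0.47,-0.7,0,0,0],[0.58,0.62,-0.7,0,0,0],[0.68,0.73,-0.7,0,0,0],[0.726,0.781,-0.7,0,0,0]]';  python3 -m handwheel '[[0,0,0,0,0,0],[0,0,0,0,0,0],[0,0,0,0,0,0],[0,0,0,0,0,0],[0,0,0,0,0,0]]'
python3 - <<'E'
from h import *
row([.6215,-.2066,.098],1.571)
E
```

```text
time: 16.92
tool_pos: [0.6238, -0.2028, 0.1435]
ee_rot: [3.141, -0.002, 1.576]
wrist_force: [0.2, -0.4, -1.3]
width: 0.0482
finger_force: 30.0
time: 17.33
tool_pos: [0.6204, -0.2081, 0.1445]
ee_rot: [-3.141, 0.0, 1.57]
wrist_force: [-0.2, 0.7, -1.1]
width: 0.0481
finger_force: 30.0
at [ 0.6204 -0.2081  0.1445] [-3.141  0.     1.57 ] row [0.008 0.006 0.232] [-0.     0.    -0.002] t 17.33 w 0.0481
```

```bash
python3 -m handwheel '[[0.005,0.003,0.08,0,0,0],[0.005,0.003,0.14,0,0,0],[0.005,0.003,0.19,0,0,0],[0.005,0.003,0.215,0,0,0],[0.005,0.003,0.227,0,0,0],[0.005,0.003,0.233,0,0,0],[0.005,0.003,0.234,0,0,0],[0.005,0.003,0.234,0,0,0],[0.005,0.003,0.234,0,0,0],[0.005,0.003,0.234,0,0,0]]'; python3 -m handwheel '[[0,0,0,0,0,0],[0,0,0,0,0,0]]'
```

```text
time: 18.17
tool_pos: [0.6223, -0.2058, 0.0982]
ee_rot: [3.141, 0.001, 1.572]
wrist_force: [-2.5, 0.2, 3.4]
width: 0.0479
finger_force: 30.0
time: 18.33
tool_pos: [0.6223, -0.2058, 0.0982]
ee_rot: [3.141, 0.001, 1.572]
wrist_force: [-1.8, -1.3, 5.2]
width: 0.0482
finger_force: 30.0
```

```bash
python3 -m handwheel '[[0,0,0,0,0,0],[0,0,0,0,0,0],[0,0,0,0,0,0],[0,0,0,0,0,0],[0,0,0,0,0,0],[0,0,0,0,0,0],[0,0,0,0,0,0]]' -1; python3 -m handwheel '[[0,0,-0.1,0,0,0],[0,0,-0.25,0,0,0],[0,0,-0.45,0,0,0],[0,0,-0.6,0,0,0],[0,0,-0.65,0,0,0],[0,0,-0.65,0,0,0],[0,0,-0.65,0,0,0],[0,0,-0.65,0,0,0]]'
python3 - <<'E'
from h import *
im,c=snap('wrist','w6.png');it,ct=snap('top','top6.png')
a=cv2.resize(im[60:360,120:420],None,fx=2,fy=2,interpolation=cv2.INTER_CUBIC); cv2.imwrite('pics/z6.png',a[:,:,::-1])
disc(im,c,(150,94),.026)
row([.462,-.0855,.1],1.571)
E
```

```text
time: 18.92
tool_pos: [0.6221, -0.2055, 0.0973]
ee_rot: [3.142, -0.0, 1.572]
wrist_force: [-0.7, 0.5, 0.8]
width: 0.0913
finger_force: 0.0
time: 19.58
tool_pos: [0.6216, -0.2057, 0.2275]
ee_rot: [-3.141, 0.0, 1.572]
wrist_force: [-3.4, 0.6, 1.4]
width: 0.0941
finger_force: 0.0
blob [163.6  96.6] 1124 circle [ 0.4619 -0.0854] d 0.0373 ell [ 0.4619 -0.0854] [0.0364 0.0368]
at [ 0.6214 -0.2056  0.2268] [-3.14  -0.     1.572] row [ 0.601 -0.795  0.635] [-0.003 -0.001  0.002] t 19.68 w 0.0939
```

View pics/z6.png

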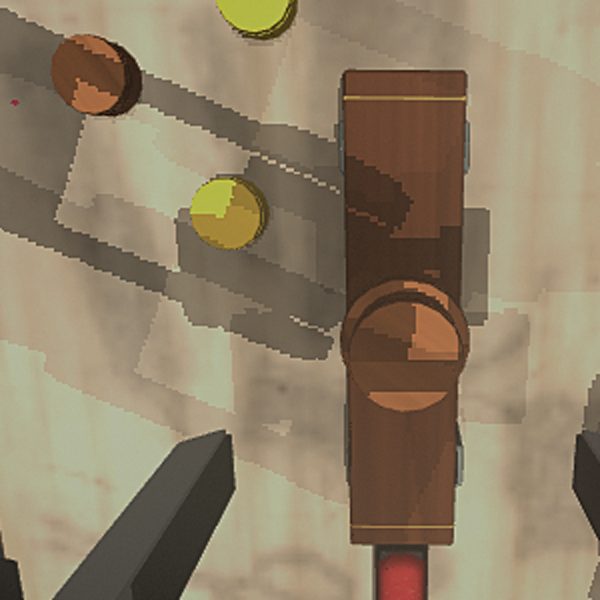

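M stands on L. In the full image M's top centre is about (322.5,238.5) and L's top edge is at row 200.

```bash
python3 - <<'E'
from h import *
c=load('w6.png')[1]; ct=load('top1.png')[1]
f=lambda u,v:(120+u/2,60+v/2)
for q,z in(((351,357),.12),((459,357),.12),((405,411.5),.12),((341,344),.094),((469,344),.094),((405,280),.094)):print(plane(c,*f(*q),z).round(4))
print(plane(ct,307,228,.026),plane(ct,358,238,.026))
E
python3 -m handwheel '[[0.1,-0.2,0,0,0,0],[0.25,-0.4,0,0,0,0],[0.4,-0.55,0,0,0,0],[0.5,-0.7,0.1,0,0,0],[0.6,-0.79,0.25,0,0,0],[0.6,-0.795,0.4,0,0,0],[0.6,-0.795,0.53,0,0,0],[0.6,-0.795,0.63,0,0,0],[0.6,-0.795,0.63,0,0,0],[0.6,-0.795,0.63,0,0,0]]'; python3 -m handwheel '[[0,0,0,0,0,0],[0,0,0,0,0,0],[0,0,0,0,0,0]]'
python3 -c "
from h import *
row([.462,-.0854,.004],1.571)"
```

```text
[ 0.5989 -0.2064  0.12  ]
[ 0.6445 -0.2063  0.12  ]
[ 0.6218 -0.2308  0.12  ]
[ 0.5924 -0.2076  0.094 ]
[ 0.6511 -0.2075  0.094 ]
[ 0.6217 -0.178   0.094 ]
[ 0.54411532 -0.04969032  0.026     ] [ 0.52436552 -0.15649494  0.026     ]
time: 20.52
tool_pos: [0.462, -0.0852, 0.0999]
ee_rot: [-3.139, -0.001, 1.572]
wrist_force: [-0.1, -0.2, 0.7]
width: 0.0941
finger_force: 0.0
time: 20.77
tool_pos: [0.4643, -0.0862, 0.1032]
ee_rot: [3.138, 0.001, 1.572]
wrist_force: [-0.2, 0.6, 0.7]
width: 0.0939
finger_force: 0.0
at [ 0.4643 -0.0862  0.1032] [3.138e+00 1.000e-03 1.572e+00] row [ 0.005 -0.013  0.496] [0.006 0.002 0.002] t 20.77 w 0.0939
```

```bash
python3 -m handwheel '[[0.003,-0.007,0.1,0,0,0],[0.003,-0.007,0.25,0,0,0],[0.003,-0.007,0.37,0,0,0],[0.003,-0.007,0.45,0,0,0],[0.003,-0.007,0.485,0,0,0],[0.003,-0.007,0.486,0,0,0],[0.003,-0.007,0.486,0,0,0],[0.003,-0.007,0.486,0,0,0]]';  python3 -m handwheel '[[0,0,0,0,0,0],[0,0,0,0,0,0],[0,0,0,0,0,0],[0,0,0,0,0,0],[0,0,0,0,0,0],[0,0,0,0,0,0],[0,0,0,0,0,0],[0,0,0,0,0,0],[0,0,0,0,0,0],[0,0,0,0,0,0]]' 1
python3 - <<'E'
from h import *
row([.6217,-.207,.165],1.571)
E
```

```text
time: 21.43
tool_pos: [0.463, -0.0857, 0.006]
ee_rot: [3.138, 0.001, 1.572]
wrist_force: [-0.8, -0.2, -0.2]
width: 0.0941
finger_force: 0.0
time: 22.27
tool_pos: [0.4614, -0.0851, 0.0042]
ee_rot: [-3.141, -0.0, 1.572]
wrist_force: [0.1, 0.7, 0.7]
width: 0.0368
finger_force: 30.0
at [ 0.4614 -0.0851  0.0042] [-3.141 -0.     1.572] row [-0.61   0.8   -0.804] [-0.    -0.     0.002] t 22.27 w 0.0368
```

```bash
python3 -m handwheel '[[0,0,-0.1,0,0,0],[0,0,-0.25,0,0,0],[0,0,-0.42,0,0,0],[0,0.05,-0.6,0,0,0],[-0.1,0.16,-0.75,0,0,0],[-0.22,0.31,-0.84,0,0,0],[-0.35,0.47,-0.84,0,0,0],[-0.48,0.62,-0.84,0,0,0],[-0.57,0.73,-0.84,0,0,0],[-0.61,0.8,-0.84,0,0,0]]';  python3 -m handwheel '[[0,0,0,0,0,0],[0,0,0,0,0,0],[0,0,0,0,0,0],[0,0,0,0,0,0],[0,0,0,0,0,0],[0,0,0,0,0,0]]'
python3 - <<'E'
from h import *
row([.6217,-.207,.1242],1.571)
E
```

```text
time: 23.1
tool_pos: [0.6232, -0.2097, 0.1709]
ee_rot: [-3.141, 0.0, 1.57]
wrist_force: [-0.1, 0.5, -0.5]
width: 0.0371
finger_force: 30.0
time: 23.6
tool_pos: [0.6212, -0.2063, 0.173]
ee_rot: [3.141, 0.0, 1.573]
wrist_force: [0.1, 0.1, -0.9]
width: 0.0372
finger_force: 30.0
at [ 0.6212 -0.2063  0.173 ] [3.141 0.    1.573] row [-0.004  0.002  0.244] [0.001 0.    0.004] t 23.6 w 0.0372
```

```bash
python3 -m handwheel '[[-0.002,0.001,0.08,0,0,0],[-0.002,0.001,0.14,0,0,0],[-0.002,0.001,0.19,0,0,0],[-0.002,0.001,0.222,0,0,0],[-0.002,0.001,0.235,0,0,0],[-0.002,0.001,0.24,0,0,0],[-0.002,0.001,0.242,0,0,0],[-0.002,0.001,0.242,0,0,0],[-0.002,0.001,0.242,0,0,0],[-0.002,0.001,0.242,0,0,0]]'; python3 -m handwheel '[[0,0,0,0,0,0],[0,0,0,0,0,0]]'
```

```text
time: 24.43
tool_pos: [0.622, -0.2074, 0.1243]
ee_rot: [3.141, 0.0, 1.572]
wrist_force: [0.5, 0.2, 1.6]
width: 0.037
finger_force: 30.0
time: 24.6
tool_pos: [0.6221, -0.2074, 0.1242]
ee_rot: [3.141, 0.0, 1.572]
wrist_force: [0.1, -0.1, 1.2]
width: 0.0375
finger_force: 30.0
```

```bash
python3 -m handwheel '[[0,0,0,0,0,0],[0,0,0,0,0,0],[0,0,0,0,0,0],[0,0,0,0,0,0],[0,0,0,0,0,0],[0,0,0,0,0,0],[0,0,0,0,0,0]]' -1; python3 -m handwheel '[[0,0,-0.1,0,0,0],[0,0,-0.25,0,0,0],[0,0,-0.45,0,0,0],[0,0,-0.55,0,0,0],[0,0,-0.6,0,0,0],[0,0,-0.6,0,0,0],[0,0,-0.6,0,0,0],[0,0,-0.6,0,0,0]]'
python3 - <<'E'
from h import *
im,c=snap('wrist','w7.png')
a=cv2.resize(im[0:300,120:420],None,fx=2,fy=2,interpolation=cv2.INTER_CUBIC); cv2.imwrite('pics/z7.png',a[:,:,::-1])
row([.612,.026,.2],1.571)
E
```

```text
time: 25.18
tool_pos: [0.6218, -0.2074, 0.1238]
ee_rot: [-3.142, -0.0, 1.572]
wrist_force: [0.2, -0.6, 0.2]
width: 0.0804
finger_force: 0.0
time: 25.85
tool_pos: [0.6212, -0.2072, 0.2417]
ee_rot: [-3.139, -0.001, 1.572]
wrist_force: [-3.0, 0.1, 0.5]
width: 0.0941
finger_force: 0.0
at [ 0.6211 -0.2071  0.2413] [-3.138e+00 -2.000e-03  1.572e+00] row [ 1.165 -0.043  0.209] [-0.007 -0.003  0.002] t 25.9 w 0.0941
```

View pics/z7.png

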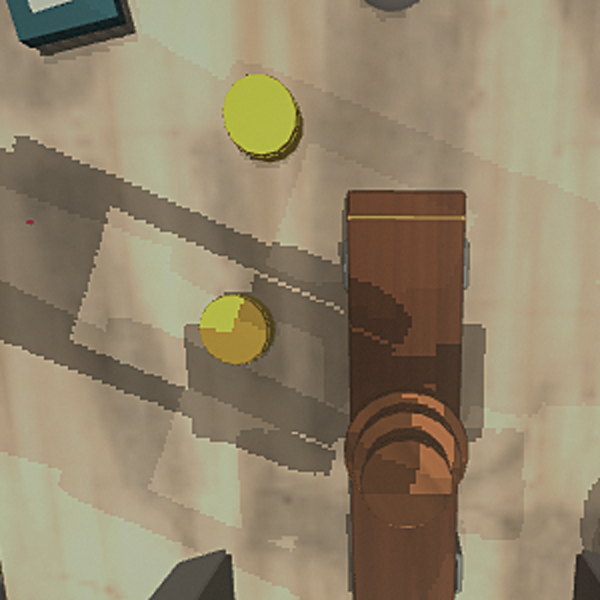

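S sits on M: its top centre is at full-image (323.8,241.5), and the rims of M and L show evenly behind it. Next I go low beside the weight, clear of the greenery and strip, and look again.

```bash
python3 - <<'E'
from h import *
c=load('w7.png')[1]
f=lambda u,v:(120+u/2,v/2)
for q,z in(((361,483),.146),((454,483),.146),((407,527),.146),((345,455),.094),((467,455),.094),((357,465),.12),((461,465),.12),((407,391),.094),((407,408),.12)):print(plane(c,*f(*q),z).round(4))
E
python3 -m handwheel '[[0.2,0,0,0,0,0],[0.4,-0.02,0,0,0,0],[0.6,-0.045,0,0,0,0],[0.75,-0.045,0.1,0,0,0],[0.82,-0.045,0.25,0,0,0],[0.82,-0.045,0.4,0,0,0],[0.82,-0.045,0.55,0,0,0],[0.82,-0.045,0.66,0,0,0],[0.82,-0.045,0.7,0,0,0],[0.82,-0.045,0.7,0,0,0]]';python3 -m handwheel '[[0,0,0,0,0,0],[0,0,0,0,0,0],[0,0,0,0,0,0],[0,0,0,0,0,0]]'
python3 - <<'E'
from h import *
snap('wrist','w8.png')
row([.612,.026,.1],1.571)
E
```

```text
[ 0.6032 -0.2069  0.146 ]
[ 0.641  -0.2068  0.146 ]
[ 0.622  -0.2258  0.146 ]
[ 0.5925 -0.2083  0.094 ]
[ 0.6507 -0.2081  0.094 ]
[ 0.5999 -0.2063  0.12  ]
[ 0.6458 -0.2061  0.12  ]
[ 0.622  -0.1775  0.094 ]
[ 0.6219 -0.1808  0.12  ]
time: 26.73
tool_pos: [0.6101, -0.0427, 0.0988]
ee_rot: [-3.133, -0.002, 1.572]
wrist_force: [-0.7, -0.5, 0.3]
width: 0.0941
finger_force: 0.0
time: 27.07
tool_pos: [0.6138, -0.0437, 0.1059]
ee_rot: [3.138, 0.0, 1.572]
wrist_force: [-0.2, -0.6, -0.2]
width: 0.0942
finger_force: 0.0
at [ 0.6136 -0.0436  0.1056] [3.138 0.    1.572] row [ 0.348 -0.008  0.028] [0.006 0.001 0.002] t 27.12 w 0.0942
```

View pics/w8.png

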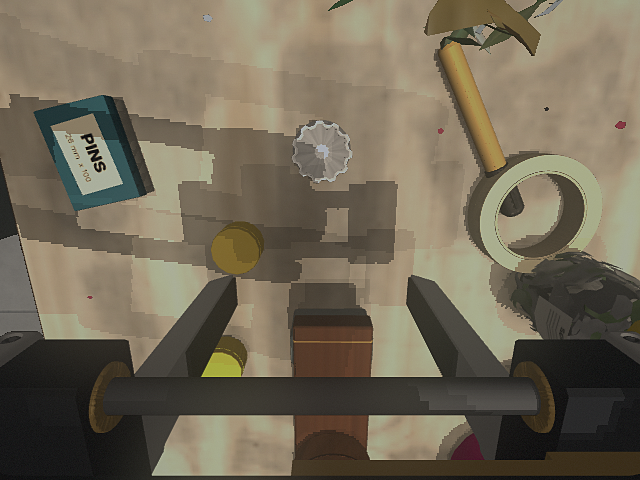

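The weight's flared top is centred at (322,151), about 60 px across, with free space on both sides. The greenery only starts at the top edge of the image.

Run:
```python
from h import *
c=load('w8.png')[1]; it,ct=load('top1.png')
for z in(.04,.046):print([plane(c,u,v,z).round(4).tolist() for u,v in((322,151),(292,151),(352,151))],plane(ct,272,194.5,z).round(4))
print(tri(c,(322,151),ct,(272,194.5)))
row([.612,.0255,.1],1.571)
```

```text
[[0.6137, 0.029, 0.04], [0.5934, 0.029, 0.04], [0.6339, 0.029, 0.04]] [0.6118 0.0246 0.04  ]
[[0.6136, 0.0292, 0.046], [0.5939, 0.0292, 0.046], [0.6334, 0.0292, 0.046]] [0.6103 0.024  0.046 ]
(array([0.61443146, 0.02723616, 0.02737719]), np.float64(0.0029211906540904248))
at [ 0.6136 -0.0436  0.1056] [3.138 0.    1.572] row [ 0.346 -0.008  0.028] [0.006 0.001 0.002] t 27.12 w 0.0942
```

```bash
python3 -m handwheel '[[0.12,0,0,0,0,0],[0.24,0,0,0,0,0],[0.33,0,0.08,0,0,0],[0.357,0,0.2,0,0,0],[0.357,0,0.3,0,0,0],[0.357,0,0.4,0,0,0],[0.357,0,0.46,0,0,0],[0.357,0,0.48,0,0,0],[0.357,0,0.48,0,0,0],[0.357,0,0.48,0,0,0]]'; python3 -m handwheel '[[0,0,0,0,0,0],[0,0,0,0,0,0]]'
python3 - <<'E'
from h import *
im,c=snap('wrist','w9.png')
a=cv2.resize(im[200:400,200:440],None,fx=3,fy=3,interpolation=cv2.INTER_CUBIC); cv2.imwrite('pics/z9.png',a[:,:,::-1])
row([.6135,.028,.006],1.571)
E
```

```text
time: 27.95
tool_pos: [0.6134, 0.0278, 0.009]
ee_rot: [3.14, -0.0, 1.572]
wrist_force: [-0.0, -0.3, 1.6]
width: 0.094
finger_force: 0.0
time: 28.12
tool_pos: [0.6137, 0.0279, 0.0097]
ee_rot: [3.138, 0.0, 1.572]
wrist_force: [-0.4, 0.4, -0.1]
width: 0.0941
finger_force: 0.0
at [0.6136 0.0279 0.0095] [ 3.139 -0.     1.572] row [ 0.001 -0.     0.017] [ 0.005 -0.     0.002] t 28.17 w 0.094
```

View pics/z9.png

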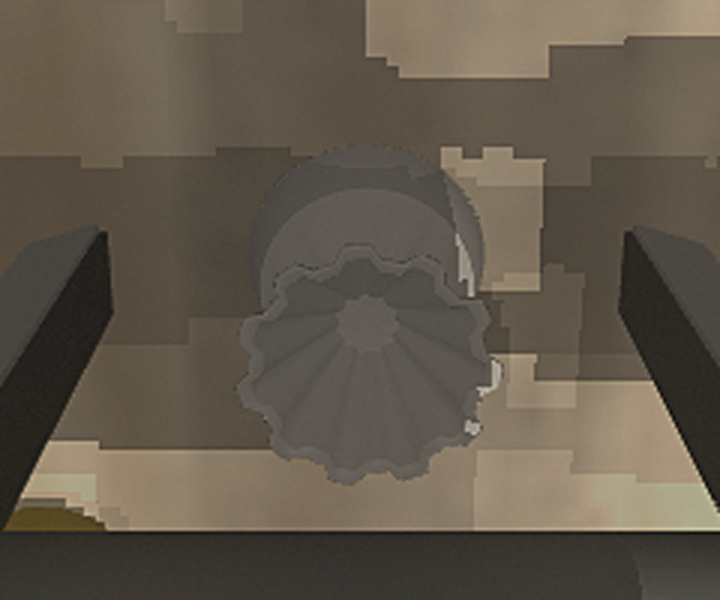

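The flared top spans columns 240–490 and rows 248–482 of the crop, so its centre is at full-image (321.7,322). The foot is visible behind it.

Run:
```python
from h import *
c=load('w9.png')[1]; f=lambda u,v:(200+u/3,200+v/3)
for q in((240,366),(490,366),(365,248),(365,482),(365,366)):print(plane(c,*f(*q),.046).round(4))
print(tri(c,f(365,366),load('w8.png')[1],(322,151)))
```

```text
[0.5943 0.0292 0.046 ]
[0.632  0.0292 0.046 ]
[0.6131 0.0484 0.046 ]
[0.6132 0.0089 0.046 ]
[0.6131 0.0292 0.046 ]
(array([0.61337112, 0.02920855, 0.04607604]), np.float64(0.000510161230459744))
```

```bash
python3 -m handwheel '[[0.005,0,0.01,0,0,0],[0.005,0,0.012,0,0,0],[0.005,0,0.012,0,0,0]]'; python3 -m handwheel '[[0,0,0,0,0,0],[0,0,0,0,0,0],[0,0,0,0,0,0],[0,0,0,0,0,0],[0,0,0,0,0,0],[0,0,0,0,0,0],[0,0,0,0,0,0],[0,0,0,0,0,0],[0,0,0,0,0,0]]' 1
python3 - <<'E'
from h import *
row([.622,-.207,.206],1.571)
E
```

```text
time: 28.42
tool_pos: [0.6124, 0.0291, 0.0054]
ee_rot: [-3.141, -0.0, 1.572]
wrist_force: [-0.3, 0.3, 0.1]
width: 0.0942
finger_force: 0.0
time: 29.17
tool_pos: [0.6126, 0.029, 0.0055]
ee_rot: [3.141, -0.0, 1.572]
wrist_force: [-0.4, -0.5, -1.1]
width: 0.0428
finger_force: 30.0
at [0.6126 0.029  0.0055] [ 3.141 -0.     1.572] row [-1.18   0.046 -1.002] [ 0.001 -0.     0.002] t 29.17 w 0.0428
```

```bash
python3 -m handwheel '[[0,0,-0.1,0,0,0],[0,0,-0.2,0,0,0],[-0.1,0,-0.35,0,0,0],[-0.2,0,-0.5,0,0,0],[-0.32,0.02,-0.65,0,0,0],[-0.44,0.03,-0.8,0,0,0],[-0.56,0.046,-0.92,0,0,0],[-0.7,0.046,-0.98,0,0,0],[-0.82,0.046,-0.98,0,0,0],[-0.9,0.046,-0.98,0,0,0]]'; python3 -m handwheel '[[-0.12,0,0,0,0,0],[-0.2,0,0,0,0,0],[-0.26,0,0,0,0,0],[-0.28,0,0,0,0,0],[-0.28,0,0,0,0,0],[-0.28,0,0,0,0,0],[-0.28,0,0,0,0,0],[-0.28,0,0,0,0,0],[-0.28,0,0,0,0,0]]'
python3 - <<'E'
from h import *
im,c=snap('wrist','w10.png')
row([.622,-.207,.1515],1.571)
E
```

```text
time: 30.0
tool_pos: [0.6216, -0.1531, 0.2029]
ee_rot: [3.141, 0.001, 1.571]
wrist_force: [-2.3, 1.0, -1.2]
width: 0.0428
finger_force: 29.9
time: 30.75
tool_pos: [0.6214, -0.2063, 0.2012]
ee_rot: [-3.14, 0.0, 1.573]
wrist_force: [-4.9, -1.2, -1.9]
width: 0.0428
finger_force: 29.9
at [ 0.6214 -0.2063  0.2012] [-3.14   0.     1.573] row [-0.003  0.003  0.249] [-0.003  0.     0.003] t 30.8 w 0.0425
```

View pics/w10.png

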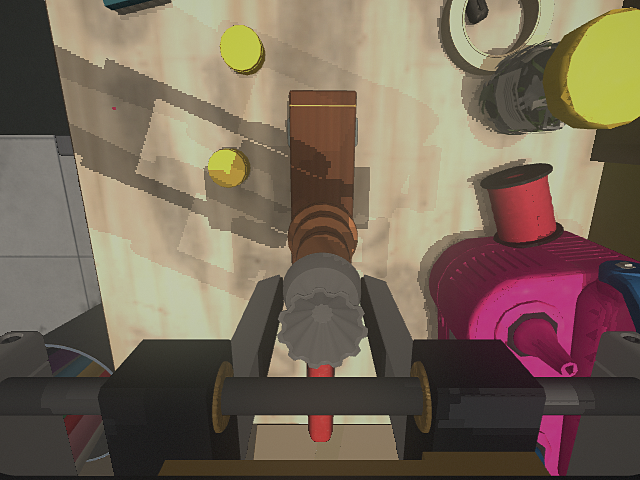

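The weight is held upright, its top centre at about (322,327) and in line with the stack.

```bash
python3 -m handwheel '[[-0.003,0.003,0.08,0,0,0],[-0.003,0.003,0.14,0,0,0],[-0.003,0.003,0.19,0,0,0],[-0.003,0.003,0.22,0,0,0],[-0.003,0.003,0.235,0,0,0],[-0.003,0.003,0.24,0,0,0],[-0.003,0.003,0.244,0,0,0],[-0.003,0.003,0.244,0,0,0],[-0.003,0.003,0.244,0,0,0],[-0.003,0.003,0.244,0,0,0]]'; python3 -m handwheel '[[0,0,0,0,0,0],[0,0,0,0,0,0]]'
```

```text
time: 31.63
tool_pos: [0.623, -0.2077, 0.1534]
ee_rot: [3.14, 0.0, 1.572]
wrist_force: [0.2, 0.8, -1.1]
width: 0.043
finger_force: 29.9
time: 31.8
tool_pos: [0.6228, -0.2076, 0.153]
ee_rot: [3.141, 0.0, 1.572]
wrist_force: [-0.1, 0.3, -0.2]
width: 0.0425
finger_force: 29.9
```

```bash
python3 -m handwheel '[[0,-0.003,0.004,0,0,0],[0,-0.003,0.007,0,0,0],[0,-0.003,0.007,0,0,0],[0,-0.003,0.007,0,0,0]]'
```

```text
time: 32.13
tool_pos: [0.622, -0.2076, 0.1515]
ee_rot: [3.141, 0.0, 1.572]
wrist_force: [-0.6, -0.4, -1.2]
width: 0.0425
finger_force: 30.0
```

```bash
python3 -m handwheel '[[0,0,0.003,0,0,0],[0,0,0.005,0,0,0],[0,0,0.005,0,0,0],[0,0,0.005,0,0,0]]'
```

```text
time: 32.47
tool_pos: [0.6221, -0.2076, 0.1514]
ee_rot: [3.141, 0.0, 1.572]
wrist_force: [-1.7, 0.3, 5.3]
width: 0.0425
finger_force: 30.1
```

```bash
python3 -m handwheel '[[0,0,0,0,0,0],[0,0,0,0,0,0],[0,0,0,0,0,0],[0,0,0,0,0,0],[0,0,0,0,0,0],[0,0,0,0,0,0],[0,0,0,0,0,0],[0,0,0,0,0,0]]' -1; python3 -m handwheel '[[0,0,-0.08,0,0,0],[0,0,-0.18,0,0,0],[0,0,-0.3,0,0,0],[0,0,-0.38,0,0,0],[0,0,-0.4,0,0,0],[0,0,-0.4,0,0,0],[0,0,-0.4,0,0,0]]'
python3 - <<'E'
from h import *
im,c=snap('wrist','w11.png'); it,ct=snap('scene','s11.png'); 
a=cv2.resize(im[60:380,160:480],None,fx=1.2,fy=1.2); b=it[180:340,300:500]; b=cv2.resize(b,(480,384)); cv2.imwrite('pics/z11.png',np.hstack([a[:,:320],b])[:,:,::-1])
print(a.shape);row([.622,-.207,.1515],1.571)
E
```

```text
time: 33.13
tool_pos: [0.622, -0.2076, 0.1502]
ee_rot: [-3.142, -0.0, 1.572]
wrist_force: [-0.3, 0.0, 0.1]
width: 0.0921
finger_force: 0.0
time: 33.72
tool_pos: [0.6216, -0.2077, 0.2304]
ee_rot: [-3.141, 0.0, 1.572]
wrist_force: [-4.5, -1.2, 1.2]
width: 0.094
finger_force: 0.0
(384, 384, 3)
at [ 0.6215 -0.2076  0.2296] [-3.14  -0.     1.572] row [0.003 0.003 0.39 ] [-0.002 -0.001  0.002] t 33.82 w 0.0941
```

View pics/z11.png

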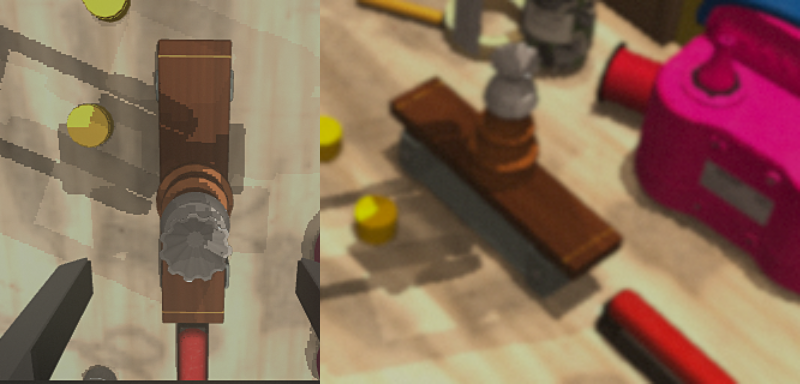

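The finished tower stands upright in both views: the weight's top is at (195,243) in the crop, on the plinths, with the board square on the stand. I'll back the arm off into free space.

```bash
python3 -m handwheel '[[0,-0.1,0,0,0,0],[0,-0.25,0,0,0,0],[0,-0.4,0,0,0,0],[0,-0.55,0,0,0,0],[0,-0.7,0,0,0,0],[0,-0.8,0,0,0,0],[0,-0.8,0,0,0,0],[0,-0.8,0,0,0,0],[0,-0.8,0,0,0,0],[0,-0.8,0,0,0,0]]'; python3 -m handwheel '[[0,0,0,0,0,0],[0,0,0,0,0,0],[0,0,0,0,0,0]]'
python3 - <<'E'
from h import *
im,c=snap('wrist','w12.png'); t,ct=snap('top','top12.png')
t1,_=load('top1.png'); a=np.hstack([cv2.resize(im,(400,300)),cv2.resize(t[150:300,240:440],(400,300))]); cv2.imwrite('pics/z12.png',a[:,:,::-1])
E
```

```text
time: 34.65
tool_pos: [0.4631, -0.2077, 0.2296]
ee_rot: [-3.141, -0.001, 1.573]
wrist_force: [0.1, -0.0, -0.2]
width: 0.0939
finger_force: 0.0
time: 34.9
tool_pos: [0.4626, -0.2077, 0.2299]
ee_rot: [-3.141, -0.0, 1.573]
wrist_force: [-0.4, -0.1, -0.4]
width: 0.0937
finger_force: 0.0
```

View pics/z12.png

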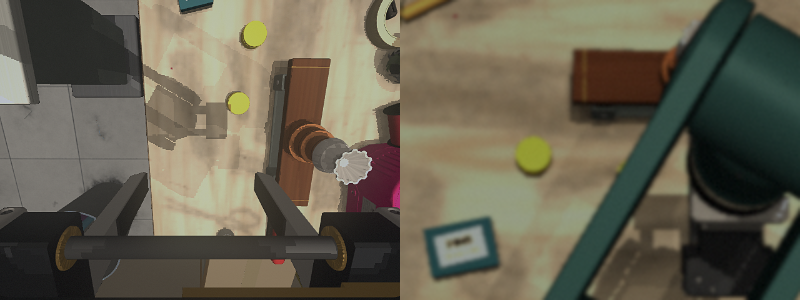

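The tower stands, the arm is clear, and the wrist force is near zero, so I'm handing in the job.

```bash
python3 -c "
from h import *
print(robot.close_job())"
```

```text
the job is handed in; nothing more can be done
None
```

The counter display is built and handed in at about 35 s: board square on the stand, three plinths and the silvery weight upright and centred to within about 2 mm by the camera, pin box and stapler not touched; the wrist read a brief sideways force of up to 5 N high above the stack, and the hand-in gave no verdict.

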